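# Clear the spoon box's lid and hold it open

### The arm

A 7-joint arm with a two-finger parallel gripper is mounted at the origin on the work surface. World frame = base frame: x ahead of the robot, y to its left, z up, the work surface at z = 0. Lengths are in m, angles in rad, forces in N, time in s.
With the tool pointing down it reaches from about 0.4 to 0.9 m from the base axis. Payload 5.6 kg.
Tool frame: the origin (TCP) lies on the centre line of the jaws, within the pads' length; the fingertips stand 11 mm ahead of it and the grasp point (between the pads) lies 8 mm behind it; z points along the fingers, y is the direction in which the jaws open and shut (so a half turn about z gives the same grasp; the last joint's range is limited). The gripper opens to 92 mm and grips with 3 to 60 N. Pads are 20 mm wide; open, the fingers measure 128 mm over their backs; the gripper's body (75 mm by 189 mm) begins 69 mm behind the grasp point.
Start: joints at [-1.174, 0.468, -0.012, 1.603, 0.006, 1.071, -0.056], TCP at [0.277, 0.588, 0.226] pointing down, gripper open.
Joint ranges: [-2.53, 2.53], [-0.31, 2.02], [-1.57, 1.55], [0.28, 2.44], [-1.29, 4.43], [0.15, 1.84], [-2.92, 2.92]. Speed limits (rad/s): [2.57, 2.57, 3.14, 3.14, 3.14, 3.14, 3.14].

### API

Orientations are given as a unit quaternion [x, y, z, w].
In Python, from workcell import arm gives the robot as it stands. The module is installed in compiled form; this text tells all that it offers. Calls block until the motion is done:
- arm.reach(position, orientation): joint-space move of the TCP to a pose.
- arm.movel(position, speed=0.15, ori=None): straight line of the TCP; ori=None keeps the orientation; speed is the mean speed in m/s.
- arm.movej(angles): joint-space move.
- arm.gripper_open() and arm.gripper_close(f_grip=None): open the fingers fully, or close them until they stop; f_grip is the grip in N (None keeps the last).
- arm.wait(seconds).
- arm.inverse_kinematics(position, orientation): joint angles nearest the present ones, or None.
- arm.state(): the state.
- arm.read_camera(name): name is "side" or "top" or "wrist"; returns the picture (400x640x3 uint8, red, green, blue); there is no depth.
- arm.camera_info(name): a dict with "vfov" (degrees; the focal length in pixels is half the picture's height over the tangent of half this angle, whatever the lens; pixels are square), "cx", "cy" (the principal point, pixels), "k1" (the pictures are not rectified: a ray, as slopes to the right and down, at radius r is drawn at 1 + k1 r^2 times it, then the intrinsics apply), "R" (3x3) and "t" (3): a world point X has camera coordinates R X + t. Camera axes: x right, y down, z forward; pixel columns grow to the right and rows downward; lengths in m; the calibration is good to about 2 mm. A picture is of the moment at which its call begins: read the wrist's pose just before it. camera_info takes no time and is no camera call; for the wrist camera it gives the pose at the moment of the call.
A pose or a line that the arm cannot do raises arm.MotionError and nothing moves.
- arm.hand_in(): hands the job in, once; it reports no verdict.
Trained networks look in the newest picture that a camera, given by its name, has taken for a name from the list of things; names that differ only in an ending like _2 or _b are one class to them, and where a whole thing is asked for, a point or a joint stands for the part that bears it (a point fixed in the world has none). Each returns a list of dicts, best first, with "confidence" (0 to 1); they miss things now and then, are a little off and sometimes report something else, mostly with a low value. They report only what shows in the picture. A call takes as long as a camera call. They do not tell look-alikes from the thing itself.
- arm.find_in(camera, thing): "at" ([x, y, z] in m, in world coordinates, good to about 4 mm: the middle of the surface that is visible of it).
- arm.outline_of(camera, thing): "region" (400x640 bool, what is visible of it).
- arm.spot_point(camera, thing): "at" ([x, y, z] in m, in world coordinates, good to about 4 mm: a listed point, or the origin of a listed thing).
The state is a dict: "time": time; "qpos": joint angles; "dq": joint speeds; "tau": joint torques, N m; "ee_pos": TCP position; "orientation": TCP orientation; "force": force on the tool from outside, world axes, zero at the start; "moment": the same for the moment, N m; "width": finger opening in m.
Only numpy, scipy, OpenCV 4.12 (cv2) and the standard library are available. Lean on these libraries where they do the work, as an engineer would, in place of code of your own. Each camera call takes 0.05 s, during which the arm holds its last target. There are 200 camera calls.

### The job

The tongs were left lying on the spoon box's lid: lay them flat on the lower tier of the drying rack, without dropping them. Then lift the box's lid and stay there holding it open at 60 degrees, so that it drips back into the box while I put the clean spoons in; it falls shut on its own, so finish with the lid still held, don't let it slam or swing over past upright, and leave everything else on the counter where it stands.

Things in the scene. Friction and masses are not known exactly. Their poses are not given: they have to be found in the camera images.
- box: the spoon box: white plastic drying box 200 (x) x 300 (y) x 100 mm high, fixed to the counter, with a white plastic lid, 6 mm thick, hinged along its far (+x) top edge. Origin at the centre of its underside, z up; its -x side is the front, where the lid's knob is. The closed lid's flat top is 106 mm above the counter.
- lid (a joint): angle of the box's lid in rad: 0 closed (level), grows as the front edge rises, 1.047 is 60 degrees open, 1.57 upright, stop at 1.9. About 0.4 kg (varies), nearly frictionless hinge: it falls shut when let go below upright.
- lid_hinge (a point): point on the lid's hinge line, midway along it: in the box's frame at x +100, y 0, z +100 mm. The hinge line runs along the box's y axis; x and z axes here turn with the lid.
- lid_knob (a point): centre of the lid's black ball knob, 32 mm in diameter on a thin 14 mm stem. In the lid's turning frame it lies 180 mm from the hinge line towards the front and 38 mm above the hinge line (32 mm above the lid's top face), midway across the lid. It can be pinched across the ball from above and turns between the finger pads.
- tongs: stainless kitchen tongs, locked shut, lying on edge as one rigid piece 240 mm long, 36 mm wide over the arms and 24 mm high, 0.14 kg; at the start they lie across the lid behind the knob. Origin in the middle of the underside, near the centre of mass; x runs along the length towards the scalloped heads, z up. Along the middle 150 mm both arms are straight and parallel, 36 mm across (y).
- tongs_grip (a point): middle of the tongs, 12 mm above their underside: where to pinch them across the two arms
- tongs_head (a point): head end of the tongs, on the midline, 118 mm from the middle, 12 mm above the underside
- tongs_tail (a point): locking-ring end of the tongs, on the midline, 118 mm from the middle the other way, 12 mm above the underside
- rack: two-tier grey plastic drying rack, fixed. Origin on the counter under the middle of the open front part of the lower tier; its -x side is the front, y along its length. Lower tier: slatted floor 30 mm above the counter, inside from x -67 to +267 mm and y -187 to +187 mm, rim walls 6 mm thick with tops 60 mm above the counter. The upper tier with crockery (200 to 300 mm high) covers the part beyond x +112 mm, so only x -67 to +112 mm is open from above.
- spoon1: white ceramic soup spoon, about 125 mm long, on the counter in front of the box or to its left; leave it
- spoon2: another such spoon; leave it
- spoon3: another such spoon; leave it
- spoon4: another such spoon; leave it
- canister: steel canister with a twist cap, 100 mm in diameter, 154 mm high, standing at the back; leave it
- spatula: wooden spatula about 260 mm long, lying on the counter left of the front; leave it
- mug: white mug, 76 mm in diameter, 90 mm high, to the left; leave it
Mind the look-alikes: they are no part of the job. Leave any blue, red or yellow look-alike of the canister alone.

How it is judged:
By the outcome, as a careful person would: the job done as asked, in the order asked, and still so for the second after the job is handed in, while the arm keeps its last pose, push and grip.
It also fails if it takes over 59 s, if anything falls off the work surface, if the arm or the gripper's body presses on something with over 40 N, if the wrist force passes 120 N, or if a joint passes its speed limit or range.

## Working session

There is one attempt and no reset: what is moved stays moved. The work goes in short steps, each a Python script; the robot and the scene stay as the last script left them, time stands still between calls to the robot, and variables do not carry over. Pictures are saved under pics/ and viewed, about 8 in all and at most 12, crops included, and the job is handed in when it is done.

```bash
mkdir -p pics
python3 - <<'E'
from workcell import arm
import cv2, numpy as np
for c in ("top","side"):
    im=arm.read_camera(c); cv2.imwrite(f"pics/{c}1.png",im[:,:,::-1])
    for th in ("box","lid_hinge","lid_knob","tongs","tongs_grip","tongs_head","tongs_tail","rack"):
        print(c,th,[(np.round(d["at"],3).tolist(),round(d["confidence"],2)) for d in arm.spot_point(c,th)[:3]])
s=arm.state();print(s["time"],s["orientation"],s["width"],s["force"])
i=arm.camera_info("top");print(i)
E
```

```text
top box [([0.583, 0.141, -0.002], 0.78)]
top lid_hinge [([0.682, 0.142, 0.099], 0.82)]
top lid_knob [([0.502, 0.132, 0.137], 0.89)]
top tongs [([0.606, 0.156, 0.104], 0.57)]
top tongs_grip [([0.608, 0.155, 0.114], 0.82), ([0.464, -0.369, -0.003], 0.32)]
top tongs_head [([0.575, 0.269, 0.116], 0.66), ([0.376, 0.343, 0.002], 0.57), ([0.504, 0.127, 0.14], 0.54)]
top tongs_tail [([0.641, 0.039, 0.115], 0.64)]
top rack [([0.465, -0.367, 0.002], 0.77)]
side box [([0.581, 0.135, -0.001], 0.87)]
side lid_hinge [([0.686, 0.145, 0.101], 0.64)]
side lid_knob [([0.5, 0.131, 0.134], 0.61)]
side tongs [([0.608, 0.153, 0.106], 0.83)]
side tongs_grip [([0.533, 0.428, 0.001], 0.73), ([0.61, 0.156, 0.124], 0.66), ([0.578, 0.136, 0.001], 0.53)]
side tongs_head [([0.574, 0.269, 0.122], 0.9), ([0.485, 0.611, -0.001], 0.51)]
side tongs_tail [([0.638, 0.039, 0.118], 0.78)]
side rack [([0.464, -0.367, 0.002], 0.88), ([0.608, 0.152, 0.107], 0.4)]
0.9 [2.18207315e-01 9.75902436e-01 4.53760138e-05 3.06219169e-05] 0.09186951231995556 [-0.07863616  0.30060574  0.22709469]
{'vfov': 45.738737708764354, 'cx': 326.6244555798526, 'cy': 208.29314916197328, 'k1': -0.08813632049227385, 'R': array([[-0.01438733, -0.99989475,  0.00186861],
       [-0.99545472,  0.01414744, -0.09417938],
       [ 0.09414303, -0.00321511, -0.99555349]]), 't': array([0.12337054, 0.58841898, 1.37261278])}
```

View pics/top1.png

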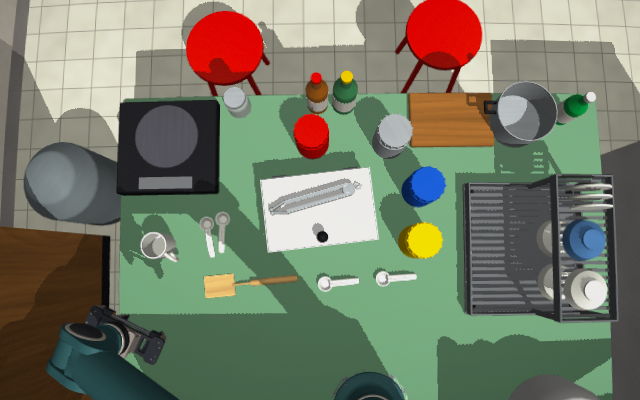

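View pics/side1.png

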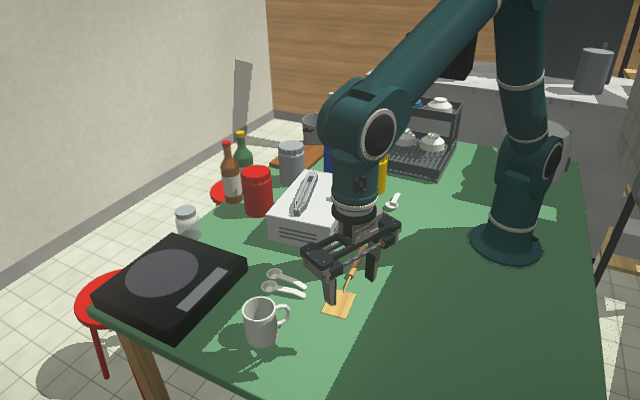

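The top view shows the tongs on the white lid at (315,197) with their heads to the left, and the knob at (322,237). The rack is at (535,250), with its open part on the left, so rack +x points to world -y. Possible mix-ups for the tongs are the spoons at (212,230), (335,283) and (395,278) and the spatula at (250,285). Only the steel piece on the lid fits the description. The plain steel canister is at (393,135), with red, blue and yellow copies around it. Next I'll measure the yaws from outlines and move above the tongs for a close wrist view.

```bash
cat > h.py <<'E'
from workcell import arm
import cv2, numpy as np
from scipy.spatial.transform import Rotation as Ro
def K(i):
    f=200/np.tan(np.radians(i["vfov"])/2); return np.array([[f,0,i["cx"]],[0,f,i["cy"]],[0,0,1]])
def unproj(px,i,z):
    n=cv2.undistortPoints(np.array(px,float).reshape(-1,1,2),K(i),np.array([i["k1"],0,0,0,0]))[:,0]
    d=np.c_[n,np.ones(len(n))]@i["R"]; c=-i["R"].T@i["t"]
    return c+d*((z-c[2])/d[:,2])[:,None]
def proj(P,i):
    return cv2.projectPoints(np.array(P,float),cv2.Rodrigues(i["R"])[0],i["t"],K(i),np.array([i["k1"],0,0,0,0]))[0][:,0]
def down(yaw):  # tool z down, tool y (jaw) along world angle yaw (mod pi)
    y=np.array([np.cos(yaw),np.sin(yaw),0]); z=np.array([0,0,-1.]); x=np.cross(y,z)
    return Ro.from_matrix(np.c_[x,y,z]).as_quat()
def rect(cam,thing,z):
    i=arm.camera_info(cam); o=arm.outline_of(cam,thing)
    m=o[0]["region"].astype(np.uint8); c=max(cv2.findContours(m,0,2)[0],key=cv2.contourArea)
    w=unproj(c[:,0],i,z)[:,:2].astype(np.float32)
    r=cv2.minAreaRect((w*1000).astype(np.float32)); return r,o[0]["confidence"]
E
python3 - <<'E'
from h import *
arm.read_camera("top")
print("lid",rect("top","lid_knob",.106)); print("tongs",rect("top","tongs",.118))
i=arm.camera_info("top"); o=arm.outline_of("top","rack")[0]
print(o["confidence"])
im=arm.read_camera("top")
# overlay of a rack model: rim rectangle at z=.06 with yaw -90
for yaw,col in((-np.pi/2,(0,0,255)),):
    R=np.array([[np.cos(yaw),-np.sin(yaw)],[np.sin(yaw),np.cos(yaw)]])
    P=[np.r_[R@[x,y]+[.4645,-.367],.06] for x,y in((-.073,-.193),(-.073,.193),(.112,.193),(.112,-.193))]
    q=proj(P,i)
    big=cv2.resize(im[150:350,430:640,::-1],None,fx=3,fy=3,interpolation=cv2.INTER_CUBIC)
    cv2.polylines(big,[((q-[430,150])*3+1).astype(np.int32).reshape(-1,1,2)],True,col,1)
cv2.imwrite("pics/rack.png",big)
qs={}
for j in(105.8-90,105.8+90,):
    for k in (0,): print(j,arm.inverse_kinematics([.607,.155,.30],down(np.radians(j))))
for y in (90,-90): print(y,arm.inverse_kinematics([.4645,-.37,.30],down(np.radians(y))),arm.inverse_kinematics([.5,.132,.2],down(np.radians(y))))
E
```

```text
lid (((580.5198974609375, 137.42173767089844), (209.0688018798828, 310.8464050292969), 5.884302616119385), 0.64)
tongs (((606.4802856445312, 153.63983154296875), (39.403541564941406, 246.832275390625), 15.500248908996582), 0.91)
0.7
15.799999999999997 [-0.58508707  0.37130239  0.37479822  1.60113963 -0.14320399  1.19634909
  0.09473883]
195.8 [-1.14818908  0.69697181  1.35097719  1.63418026 -0.6917132   1.3814097
 -2.57208363]
90 [-0.21974977  0.50287593  1.17596445  1.71242164 -0.48642918  1.2585426
  2.63895676] [-0.4607854   0.27233288  0.16246668  1.96006198 -0.05499333  0.91334456
  1.30021702]
-90 [-0.12442888  0.42374098  0.99853248  1.70803781 -0.3771971   1.21825614
 -0.60366946] [-0.87918921  0.30800868  0.66973866  1.98505727 -0.23773149  0.92586839
 -1.65892207]
```

View pics/rack.png

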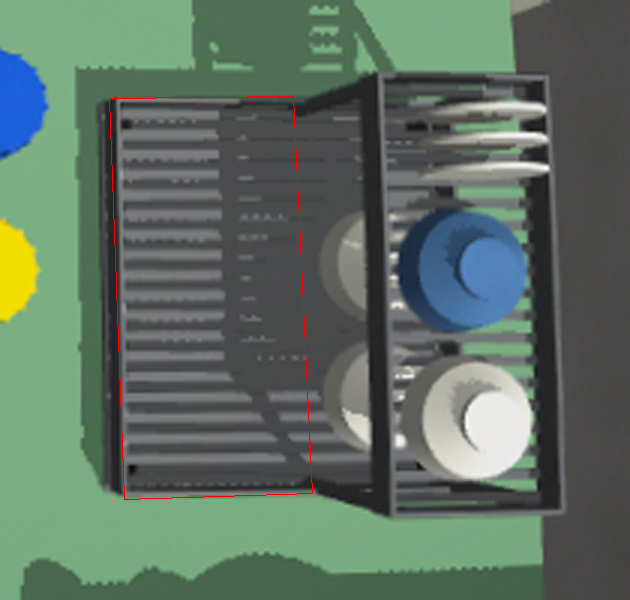

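The rack view shows its front wall at about x=113 in the crop, turned about 2° from my -90° model, so its yaw is about -92°. The lid outline gives a box yaw of 5.9° and agrees with the knob and hinge points. Next is a close wrist look above the tongs.

Run:
```python
from h import *
arm.reach([.607,.1545,.30],down(np.radians(15.6)))
i=arm.camera_info("wrist"); im=arm.read_camera("wrist"); cv2.imwrite("pics/w1.png",im[:,:,::-1])
print("cam",-i["R"].T@i["t"],arm.state()["ee_pos"])
print("tongs",rect("wrist","tongs",.130))
for th in("tongs_grip","tongs_head","tongs_tail","lid_knob"):
    print(th,[(np.round(d["at"],4).tolist(),round(d["confidence"],2)) for d in arm.spot_point("wrist",th)[:2]])
print(arm.state()["time"],arm.state()["qpos"])
```

```text
cam [0.58606566 0.22742905 0.45936587] [0.60648328 0.15629505 0.29961911]
tongs (((608.0267944335938, 150.23760986328125), (37.930572509765625, 256.7917785644531), 15.18995475769043), 0.7)
tongs_grip []
tongs_head [([0.5772, 0.2692, 0.1183], 0.65)]
tongs_tail [([0.6412, 0.0396, 0.1147], 0.8)]
lid_knob [([0.5027, 0.1317, 0.1372], 0.88), ([0.6766, 0.1509, 0.0963], 0.64)]
3.4333 [-0.5858702   0.37129754  0.37573137  1.60152047 -0.14360291  1.1962559
  0.09234861]
```

View pics/w1.png

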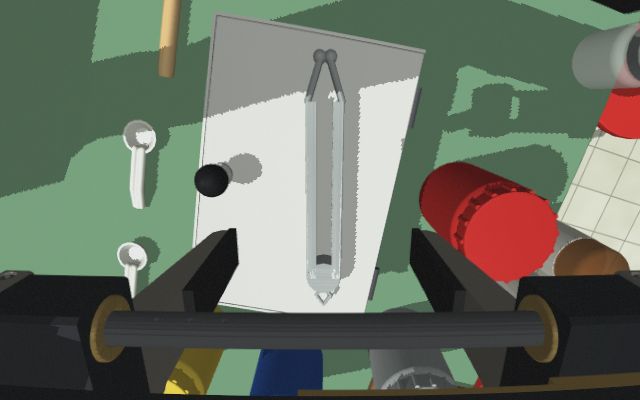

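The wrist view confirms the choice: tongs at (323,180) on the lid, aligned between the jaws, with the knob clear at (212,180). Now I'll grip and lift.

Run:
```python
from h import *
q=down(np.radians(15.6))
arm.movel([.608,.1545,.16],0.15,q); arm.movel([.608,.1545,.1205],0.06)
s=arm.state();print(s["ee_pos"],s["force"])
arm.gripper_close(35); s=arm.state();print(s["width"],s["force"])
arm.movel([.608,.1545,.18],0.08); s=arm.state();print(s["width"],s["force"])
arm.movel([.608,.1545,.32],0.2); s=arm.state();print(s["width"],s["force"],s["time"])
for p in ([.4645,-.368,.32],[.4645,-.368,.045]):
  for y in(-92,88): print(y,arm.inverse_kinematics(p,down(np.radians(y))))
```

```text
[0.60823537 0.15446221 0.12060769] [-0.02163103  0.43163265  0.27501169]
0.03578987320143169 [0.29220035 0.65225303 1.47157803]
0.03584378834171291 [ 0.50603839  0.28057206 -1.65804672]
0.03580675351742735 [ 0.14254656 -0.19519005 -2.75468322] 7.95
-92 [-0.12011414  0.39229086  0.9789829   1.68417617 -0.34104971  1.24881217
 -0.67208477]
88 [ 0.1688464   0.30756316  0.56553377  1.66819204 -0.17385358  1.21635231
  2.30963162]
-92 [-0.05047094  0.82153472  0.93639955  1.90473617 -0.86633746  0.88507259
 -0.26909601]
88 [ 0.38074305  0.62160467  0.30632033  1.87761893 -0.28148937  0.68433981
  2.38871316]
```

Run:
```python
from h import *
arm.reach([.4645,-.368,.36],down(np.radians(-92)))
arm.movel([.4645,-.368,.20],0.2)
s=arm.state();print(s["ee_pos"],s["width"],s["force"],s["time"])
i=arm.camera_info("wrist"); im=arm.read_camera("wrist")
print("rack",[(np.round(d["at"],4).tolist(),round(d["confidence"],2)) for d in arm.spot_point("wrist","rack")[:2]])
b=im[:,:,::-1].copy()
a=np.radians(-92);R=np.array([[np.cos(a),-np.sin(a)],[np.sin(a),np.cos(a)]])
for x,z,c in((-.067,.06,(0,0,255)),(-.067,.03,(0,255,255)),(.112,.03,(255,0,0))):
    P=[np.r_[R@[x,y]+[.4645,-.367],z] for y in np.linspace(-.02,.187,8)]
    cv2.polylines(b,[proj(P,i).astype(np.int32).reshape(-1,1,2)],False,c,1)
cv2.imwrite("pics/w2.png",b)
```

```text
[ 0.46507123 -0.368636    0.20107834] 0.035637074234117085 [ 0.25985799 -0.12722126 -1.27199676] 10.8583
rack [([0.4657, -0.3673, -0.0031], 0.85)]
```

View pics/w2.png

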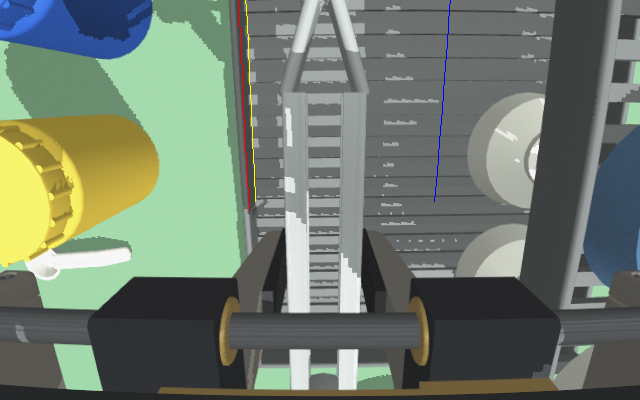

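The rack model fits: the inner front wall overlay lies at columns 237–256 and the tongs hang parallel at 285–368. The yellow canister at (80,180) stands near where the gripper body goes down, so I'll check that clearance.

Run:
```python
from h import *
i=arm.camera_info("top")
im=cv2.imread("pics/top1.png"); hsv=cv2.cvtColor(im,cv2.COLOR_BGR2HSV)
for n,lo,hi in(("yellow",(22,150,90),(35,255,255)),("blue",(108,150,60),(125,255,255))):
    m=cv2.inRange(hsv,lo,hi); m[:,:390]=0; m[:,450:]=0; m[:150]=0
    k,l,st,_=cv2.connectedComponentsWithStats(m); b=st[1:][np.argmax(st[1:,4])]
    x,y,w,h=b[:4]; pts=[(x,y+h/2),(x+w,y+h/2),(x+w/2,y),(x+w/2,y+h)]
    print(n,b,"z.154",unproj(pts,i,.154)[:,:2].round(3).tolist(),"z0",unproj(pts,i,0)[:,:2].round(3).tolist())
```

```text
yellow [ 399  222   44   37 1244] z.154 [[0.489, -0.077], [0.487, -0.196], [0.538, -0.138], [0.439, -0.135]] z0 [[0.493, -0.101], [0.49, -0.234], [0.547, -0.169], [0.436, -0.166]]
blue [ 402  166   44   41 1271] z.154 [[0.634, -0.089], [0.633, -0.209], [0.69, -0.151], [0.578, -0.147]] z0 [[0.656, -0.115], [0.654, -0.249], [0.718, -0.184], [0.592, -0.18]]
```

Run:
```python
from h import *
x,y=.4645,-.3705
def p(t): s=arm.state();print(t,s["ee_pos"].round(4),s["force"].round(2),round(s["width"],4),round(s["time"],2))
arm.movel([x,y,.07],0.12); p("a")
arm.movel([x,y,.051],0.04); p("b")
z=.051
f0=arm.state()["force"][2]
while z>.0425:
    z-=.0015; arm.movel([x,y,z],0.02); f=arm.state()["force"][2]
    if f-f0>2.5: break
p("c"); print(z)
arm.gripper_open(); p("d")
arm.movel([x,y,.10],0.08); p("e"); arm.movel([x,y,.34],0.25)
i=arm.camera_info("wrist"); im=arm.read_camera("wrist"); cv2.imwrite("pics/w3.png",im[:,:,::-1])
for th in("tongs","tongs_head","tongs_tail"): print(th,[(np.round(d["at"],4).tolist(),round(d["confidence"],2)) for d in arm.spot_point("wrist",th)[:2]])
p("f")
for yy in(95.9,-84.1): print(arm.inverse_kinematics([.502,.131,.25],down(np.radians(yy))))
```

```text
a [ 0.465  -0.3709  0.0708] [-0.57  0.64 -2.13] 0.0357 12.19
b [ 0.4644 -0.3706  0.0508] [-0.38  0.15 -1.3 ] 0.0359 12.82
c [ 0.4646 -0.3706  0.0445] [-1.29  2.39  6.58] 0.0355 14.07
0.04349999999999999
d [ 0.4645 -0.3705  0.0435] [-0.83 -0.5  -0.49] 0.0922 15.0
e [ 0.4644 -0.3701  0.0998] [ 0.61 -0.14 -0.76] 0.092 15.86
tongs [([0.4685, -0.3695, 0.0303], 0.72)]
tongs_head [([0.5813, -0.373, 0.0409], 0.81)]
tongs_tail [([0.3468, -0.3648, 0.0431], 0.88)]
f [ 0.4642 -0.3702  0.3388] [ 0.29 -0.33 -0.03] 0.0922 17.17
[ 0.24664737  0.29969044 -0.6726119   1.86110025  0.21326553  1.05325365
  1.16317208]
[-1.05185463  0.27317094  0.87739917  1.93781746 -0.24301907  1.03969684
 -1.53599817]
```

View pics/w3.png

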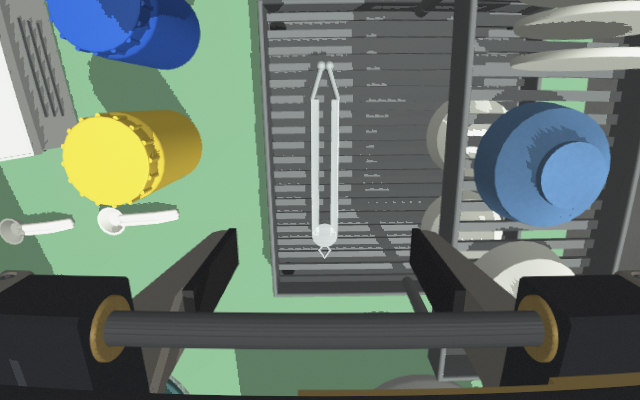

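The tongs lie flat inside the open part at (325,160), with both ends at z≈0.042, clear of the walls and the upper tier. Next is the knob.

```bash
cat > lid.py <<'E'
from h import *
a=np.radians(5.9); u=np.array([np.cos(a),np.sin(a),0])
def p(t): s=arm.state();print(t,s["ee_pos"].round(4),s["force"].round(2),round(s["width"],4),round(s["time"],2))
def knob(H,th): return H+u*(-.18*np.cos(th)+.038*np.sin(th))+np.array([0,0,.18*np.sin(th)+.038*np.cos(th)])
E
python3 - <<'E'
from lid import *
q=down(np.radians(95.9)-np.pi)
arm.reach([.502,.131,.30],q)
i=arm.camera_info("wrist"); im=arm.read_camera("wrist"); cv2.imwrite("pics/w4.png",im[:,:,::-1])
for th in("lid_knob","lid_hinge"): print(th,[(np.round(d["at"],4).tolist(),round(d["confidence"],2)) for d in arm.spot_point("wrist",th)[:2]])
p("hover")
for c in((.502,.131,.137),): print(proj([c],i))
# dry check of the arc
H=np.array([.502,.131,.1])+.18*u
for t in np.radians([0,20,40,60]): print(arm.inverse_kinematics(knob(H,t)-[0,0,.008],q))
E
```

```text
lid_knob [([0.5047, 0.1306, 0.1344], 0.8)]
lid_hinge []
hover [0.5024 0.1299 0.3001] [0.19 0.07 0.08] 0.0917 19.15
[[323.39734875 182.89899713]]
[-0.9143257   0.45039765  0.74407141  2.03919789 -0.42085505  0.80624012
 -1.38964886]
[-0.94500952  0.40314133  0.80017344  1.94183538 -0.35548883  0.94196917
 -1.43942475]
[-0.92859443  0.42792054  0.83256514  1.79768542 -0.35670414  1.07380856
 -1.43519482]
[-0.87928369  0.51599976  0.85971262  1.62610251 -0.41404991  1.19220538
 -1.39584268]
```

View pics/w4.png

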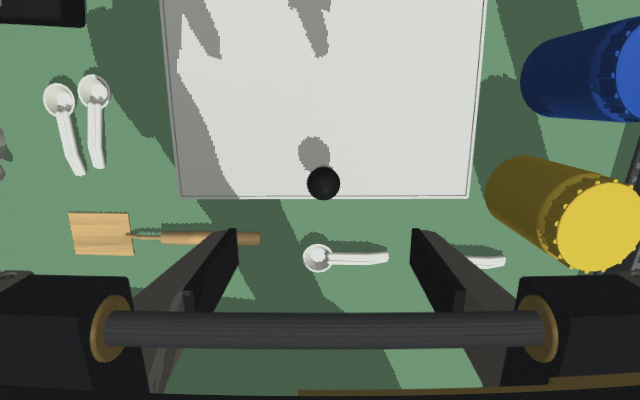

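The knob sits at (323,183), exactly where (0.502, 0.131, 0.137) projects. The lid is square to the jaws and nothing is in the way. Now I'll grip the knob and lift along the arc.

Run:
```python
from lid import *
q=down(np.radians(95.9)-np.pi); k=np.array([.5025,.131,.138]); H=k-[0,0,.038]+.18*u; off=np.array([0,0,-.008])
arm.movel(k+off+[0,0,.05],0.15,q); arm.movel(k+off,0.07); p("down")
arm.gripper_close(25); p("grip")
for d in range(3,61,3):
    arm.movel(knob(H,np.radians(d))+off,0.04); s=arm.state()
    if d%12==0 or abs(s["force"]).max()>12 : p(d)
    if abs(s["force"]).max()>25 or s["width"]<.025: print("STOP");break
arm.wait(.3); p("end")
for c in("side","wrist","top"):
    im=arm.read_camera(c)
    if c!="top": cv2.imwrite(f"pics/{c}5.png",im[:,:,::-1])
    for th in("lid_knob","lid_hinge","tongs"): print(c,th,[(np.round(x["at"],4).tolist(),round(x["confidence"],2)) for x in arm.spot_point(c,th)[:2]])
```

```text
down [0.5028 0.1309 0.1302] [ 0.77 -0.18 -0.23] 0.092 20.97
grip [0.5025 0.1303 0.13  ] [-0.21 -2.66 -0.21] 0.0303 21.93
12 [0.5142 0.1315 0.1665] [ 1.22 -5.24 -3.73] 0.0308 23.49
24 [0.5328 0.1335 0.1996] [ 0.55 -4.82 -2.11] 0.0306 25.06
36 [0.5582 0.1361 0.2283] [-0.37 -5.21 -1.5 ] 0.0309 26.62
48 [0.5892 0.1393 0.251 ] [-1.91 -4.38 -0.2 ] 0.0308 28.19
60 [0.6243 0.1429 0.2669] [-1.37 -5.81  0.97] 0.0307 29.76
end [0.6242 0.1429 0.2669] [-0.6  -4.83  0.92] 0.0305 30.06
side lid_knob [([0.6208, 0.1438, 0.2705], 0.85)]
side lid_hinge [([0.6834, 0.1484, 0.0998], 0.96)]
side tongs [([0.5797, 0.136, -0.0005], 0.64), ([0.4647, -0.3719, 0.0282], 0.6)]
wrist lid_knob [([0.627, 0.145, 0.2715], 0.82)]
wrist lid_hinge [([0.6779, 0.1509, 0.0979], 0.95)]
wrist tongs []
top lid_knob []
top lid_hinge []
top tongs [([0.4625, -0.3684, 0.026], 0.66), ([0.3716, 0.3426, 0.001], 0.32)]
```

View pics/side5.png

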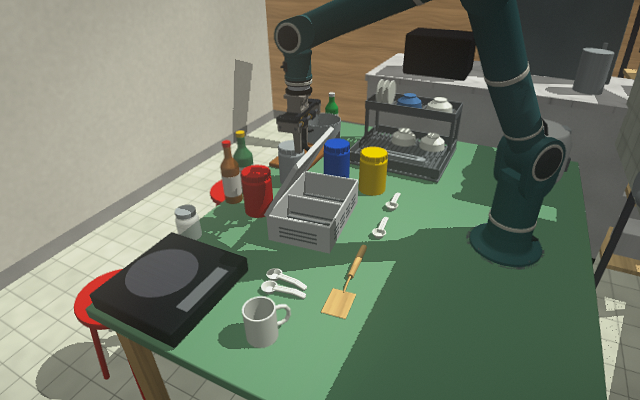

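The side view shows the lid held open with its knob between the fingers at about (325,140), the tongs flat in the rack at about (405,155), and the other items standing where they were. The finger opening is 30.5 mm for a 32 mm ball, so I'll check the grip up close and see whether it drifts.

Run:
```python
from lid import *
arm.wait(2.0); p("wait"); im=arm.read_camera("wrist"); 
cv2.imwrite("pics/w6.png",im[:,:,::-1])
d=arm.spot_point("wrist","lid_knob");e=arm.spot_point("wrist","lid_hinge");print(d[:1],e[:1])
```

```text
wait [0.6242 0.1429 0.2669] [-0.7  -4.42  0.78] 0.0301 32.66
[{'at': [0.6258, 0.147, 0.2714], 'confidence': 0.66}] [{'at': [0.679, 0.1505, 0.0996], 'confidence': 0.75}]
```

View pics/w6.png

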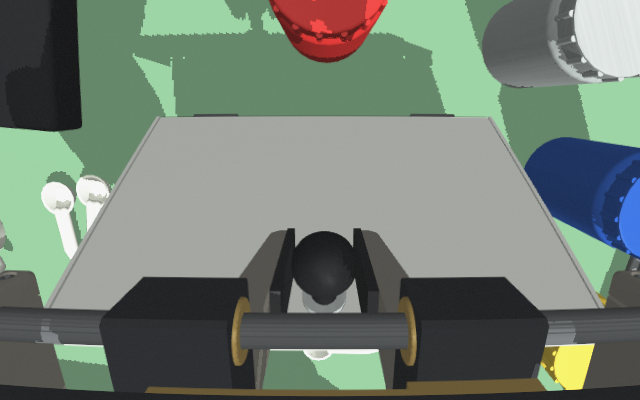

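Run:
```python
from lid import *
s=arm.state(); g=s["ee_pos"]+[0,0,.008]; i=arm.camera_info("wrist")
print(proj([g,g+.005*u,g-.005*u,g+[0,0,.005]],i).round(1).tolist())
for _ in range(6): arm.wait(.15); print(round(arm.state()["width"],4),end=" ")
```

```text
[[326.0, 260.6], [326.0, 250.9], [325.9, 270.1], [326.0, 265.3]]
0.0306 0.0307 0.0307 0.0302 0.0305 0.0305
```

The ball's image centre is within about 1 mm of the grasp point, and the finger opening stays at 30.2–30.7 mm with no drift. The grip is sound, so I'm handing in.

```bash
python3 -c "
from lid import *
arm.hand_in(); p('done')"
```

```text
the job is handed in; nothing more can be done
the job is handed in; nothing more can be done
```

The tongs are lying flat on the lower tier of the drying rack, and the arm is holding the lid open at about 60° by its knob. I handed the job in at about 34 s of the 59 s limit.

- **Tongs:** I set them down under contact and then let go. The wrist camera put their two ends at z = 41 and 43 mm, against 42 mm expected. They lie in the open part, parallel to the front wall and clear of the upper tier.
- **Lid:** the knob and hinge points seen by the cameras give 59.8°. The knob sits within about 1 mm of the grasp point, and the grip held for about 3 s with no drift.
- **Forces:** the readings I took stayed under 7 N.
- **Everything else:** in the last pictures the other items stand where they did at the start. I checked that by eye only.

**Checks that disagreed:**
- The finger opening reads 30.5 mm on the 32 mm ball. It is steady, so I put it down to the pads giving slightly.
- The side and wrist cameras differ by about 6 mm on the knob's position, or roughly 2° of lid angle. The 59.8° is their average.
- There is a steady sideways force of about 5 N on the gripper, probably from being about 1 mm off centre on the ball.

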